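Turn the blue ink jar over in its stand and back

TASK

The pigment has settled in the blue ink jar, which is clamped in a small swivel stand: take the orange grip of its crank, swing it up and over until the jar is fully upside down, and keep it so for about half a second. Then swing it back over until the jar is fully upright again, and let go. Leave the red jar in its stand upright as it is.

Things in the scene. Friction and masses are not known exactly. Their poses are not given: they have to be found in the camera images.
- blue_turner (a joint): To be turned. How far the blue ink jar is turned over with its crank: 0 = upright, lid on top, crank pointing to the stand's -x side (towards the robot); grows as the crank goes up and over; 3.14 = upside down, crank on the far side. Hard stops at both. It stays where it is left; about 2 N at the grip turns it.
- red_turner (a joint): To be left alone. How far the red ink jar is turned over with its crank: 0 = upright, lid on top, crank pointing to the stand's -x side (towards the robot); grows as the crank goes up and over; 3.14 = upside down, crank on the far side. Hard stops at both. It stays where it is left; about 2 N at the grip turns it.
- blue_axle (a point): Centre of the blue jar, fixed on its swivel axis, 110 mm above the table. y runs along the axis towards the crank's side; z is up; x points away from the robot. The closed jar, 52 mm across and 90 mm tall with black lid, blue dot on top, hangs between two posts 124 mm high at 44 mm either side; white base 110 x 150 mm. The red jar has the same stand.
- blue_grip (a point): Middle of the blue stand's crank grip, an orange round bar 14 mm thick, 70 mm long, parallel to the swivel axis, that circles it at 70 mm. It lies 96 mm along the axle's y from the jar's centre; from there, 35 mm of bar each way. At joint value q it is 70 cos q mm to the axle's -x side and 70 sin q mm above it. The bar is clear all round and may turn between the fingers.
Things that resemble listed ones, but are neither listed nor needed, are in the scene too. What is shaped like the part that bears red_turner but yellow is not meant.

How it is judged:
On the way:
1. the blue jar is upside down, within 15 degrees of the far stop (value of joint blue_turner above 2.88 rad), for 0.3 s.
At the end, for the whole second after the job is handed in: The blue jar is upright again (turned by less than 0.18 rad, 10 degrees) and at rest, and the red jar is upright (turned by less than 0.3 rad) (value of joint blue_turner below 0.18 rad and velocity of joint blue_turner between -0.1 and 0.1 rad/s and value of joint red_turner below 0.3 rad); the robot touches nothing.
It fails at once if the red jar is turned by more than 0.3 rad (value of joint red_turner above 0.3 rad).
It also fails if it takes over 51 s, if anything falls off the work surface, if the arm or the gripper's body presses on something with over 40 N, if the wrist force passes 120 N, or if a joint passes its speed limit or range.

ROBOT

A 7-joint arm with a two-finger parallel gripper is mounted at the origin on the work surface. World frame = base frame: x ahead of the robot, y to its left, z up, the work surface at z = 0. Lengths are in m, angles in rad, forces in N, time in s.
With the tool pointing down it reaches from about 0.4 to 0.875 m from the base axis. Payload 19.3 kg.
Tool frame: the origin (TCP) lies midway between the tips of the shut fingers; the grasp point (between the pads) lies 19 mm behind it; z points along the fingers, y is the line along which they close (so a half turn about z gives the same grasp; the last joint's range is limited). The gripper opens to 85 mm and grips with 20 to 120 N. Pads are 22 mm wide; open, the fingers measure 114 mm over their backs; the gripper's body (76 mm by 85 mm) begins 54 mm behind the grasp point. The pads swing forward as they close: fully open they stand 13 mm farther back than shut.
Start: joints at [-1.288, 0.521, -0.036, 1.599, 0.021, 1.021, -0.113], TCP at [0.216, 0.586, 0.231] pointing down, gripper open.
Joint ranges: [-2.91, 2.91], [-0.3, 2.13], [-1.5, 1.42], [0.17, 2.43], [-1.26, 4.41], [0.16, 1.93], [-2.52, 2.52]. Speed limits (rad/s): [1.89, 1.89, 2.39, 2.39, 3.01, 3.01, 3.01].

INTERFACE

Orientations are given as [roll, pitch, yaw] about the fixed x, y, z axes, in that order (R = Rz(yaw) Ry(pitch) Rx(roll)).
In Python, from workcell import * gives the robot as it stands. The module is installed in compiled form; this text tells all that it offers.
- The arm moves only by the tool play_rows, never from a script. Its argument "deltas" is a list of rows, each a list of 7 numbers: the shift along the tool's x, y, z in units of 500 mm (1.0 is 500 mm), then the turn, a rotation vector about the tool's x, y, z in units of 120 degrees (1.0 is 120 degrees), then the closure, from 0 (fully open) to 1 (shut). A call has 1 to 10 rows; each row is the pose to reach, as a shift and turn from the pose commanded when the call began, along the tool's axes at that moment; what a row does not reach only later rows make up. A row lasts 1/10 s, in which the tool goes at most 50 mm and 8.59 degrees, less where a joint would pass 70% of its speed; a pose out of reach is approached as far as the arm can. A call with a number of a shift or a turn outside -1 to 1 is refused whole. A call with a gripper value outside its range is refused whole. The fingers move at their own pace and stop on an object; "newtons" is the grip in N (left out, the last holds). Time passes only in rows, so rows that repeat a pose let the fingers close. It gives the time, the measured TCP pose, the force, the opening and the grip force at its end, in the units of the state.
- observe(): the state, without advancing time (a new reading comes with each control period).
- grab_frame(name): name is "scene" or "top" or "wrist"; returns the picture (420x560x3 uint8, red, green, blue); there is no depth.
- get_calibration(name): a dict with "fovy" (degrees; the focal length in pixels is half the picture's height over the tangent of half this angle, whatever the lens; pixels are square), "cx", "cy" (the principal point, pixels), "k1" (the pictures are not rectified: a ray, as slopes to the right and down, at radius r is drawn at 1 + k1 r^2 times it, then the intrinsics apply), "xyz" and "rotation" of the camera in the world. Camera axes: x right, y down, z forward; pixel columns grow to the right and rows downward; lengths in m; the calibration is good to about 2 mm. A picture is of the moment at which its call begins: read the wrist's pose just before it. get_calibration takes no time and is no camera call; for the wrist camera it gives the pose at the moment of the call.
- job_done(): hands the job in; it is judged then, once.
The state is a dict: "clock": time; "qpos": joint angles; "qd": joint speeds; "joint_efforts": joint torques, N m; "position": TCP position; "tool_rot": TCP orientation; "force": force on the tool from outside, world axes, zero at the start; "moment": the same for the moment, N m; "grip_width": finger opening in m; "finger_force": force on a finger pad.
Only numpy, scipy, OpenCV 4.12 (cv2) and the standard library are available. Lean on these libraries where they do the work, as an engineer would, in place of code of your own. Each camera call takes 0.05 s, during which the arm holds its last target. There are 200 camera calls.

## Working session

There is one attempt and no reset: what is moved stays moved. The work goes in short steps, Python scripts to look and compute and a tool call to move; the robot and the scene stay as the last step left them, time stands still between calls to the robot, and variables do not carry over. Pictures are saved under pics/ and viewed, at most 10 in all, crops included, and the job is handed in when it is done.

Besides the shell and the picture viewer there is one more tool, called after "Request:" as a command line: name --pt "numbers of a row" for each row, then --argument value for the rest. play_rows: Moves the arm, as the interface text tells. Its arguments: {"type":"object","properties":{"deltas":{"type":"array"},"newtons":{"type":"number"}},"required":["deltas"]}

```bash
mkdir -p pics; cat > h.py <<'E'
from workcell import *
import numpy as np, cv2
from scipy.spatial.transform import Rotation as R
def ray(c,u,v):
    f=210/np.tan(np.radians(c["fovy"])/2)
    xd=np.array([(u-c["cx"])/f,(v-c["cy"])/f]); x=xd.copy()
    for _ in range(30): x=xd/(1+c["k1"]*(x@x))
    M=np.array(c["rotation"]); M=M if M.shape==(3,3) else R.from_euler('xyz',M).as_matrix()
    return np.array(c["xyz"]),M@np.array([x[0],x[1],1])
def onz(c,u,v,z):
    o,d=ray(c,u,v); return o+d*(z-o[2])/d[2]
def tri(c1,p1,c2,p2):
    o1,d1=ray(c1,*p1);o2,d2=ray(c2,*p2)
    s=np.linalg.lstsq(np.stack([d1,-d2],1),o2-o1,rcond=None)[0]
    a,b=o1+s[0]*d1,o2+s[1]*d2; return (a+b)/2,np.linalg.norm(a-b)
E
python3 - <<'E'
from h import *
for n in["scene","top"]:
    cv2.imwrite(f"pics/{n}0.png",grab_frame(n)[:,:,::-1]); print(get_calibration(n))
print(observe())
E
```

```text
{'fovy': 47.81017184538922, 'cx': 274.3196703813054, 'cy': 207.5658606721793, 'k1': -0.02448253776607869, 'xyz': array([ 1.106762  , -0.13538737,  0.68442597]), 'rotation': array([-2.26953105,  0.01491227,  1.35898716])}
{'fovy': 50.88687697345154, 'cx': 281.6288519026816, 'cy': 206.00647930662907, 'k1': -0.0819728172569516, 'xyz': array([0.35312784, 0.0165355 , 0.99194979]), 'rotation': array([-3.06170866, -0.02814594, -1.57095317])}
{'clock': 0.1, 'qpos': array([-1.28821545,  0.52193758, -0.03628044,  1.59990706,  0.02119666,
        1.02109464, -0.11282553]), 'qd': array([ 1.15893462e-03, -6.17352789e-04,  7.46695808e-04, -7.88531883e-04,
        8.99429718e-04,  3.88142883e-05, -9.63097759e-04]), 'joint_efforts': array([ 4.96748689e-03, -9.28473043e+01,  1.98493883e+00, -3.70531976e+01,
        1.83011015e-02,  5.35907850e-03, -1.74103428e-05]), 'position': array([0.21590222, 0.58623038, 0.23081004]), 'tool_rot': array([-3.14063454e+00,  8.63467145e-05,  2.78873202e+00]), 'force': array([-0.5323876 ,  0.04489896,  0.1437269 ]), 'moment': array([-0.00718224,  0.01370381,  0.02857637]), 'finger_force': 0.0, 'grip_width': 0.08569059922289449}
```

View pics/top0.png

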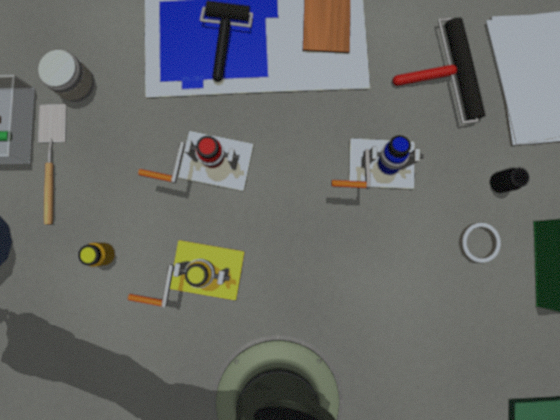

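View pics/scene0.png

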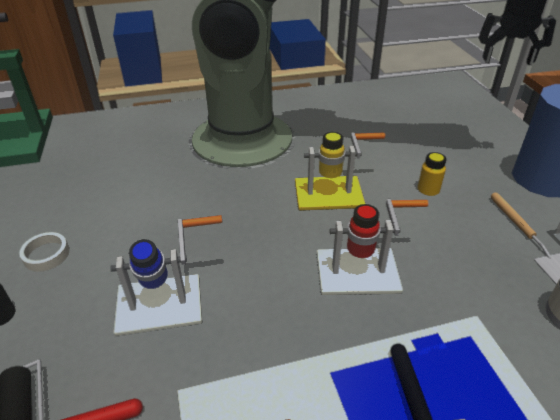

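The blue, white-based stand's grip is at top (348,183) and scene (202,221). Three other things could be mistaken for it:
- The red stand's grip, top (155,174).
- The yellow stand's grip, top (147,299), which is a decoy.
- The spatula handle, top (48,193).

I choose the grip on the stand holding the jar with the blue dot.

```bash
python3 - <<'E'
from h import *
E={};C={}
for n,(x0,y0,x1,y1) in dict(top=(322,170,372,196),scene=(178,208,232,234)).items():
    im=cv2.imread(f"pics/{n}0.png"); C[n]=get_calibration(n)
    h=cv2.cvtColor(im[y0:y1,x0:x1],cv2.COLOR_BGR2HSV)
    m=cv2.inRange(h,(3,150,90),(20,255,255))
    r=cv2.minAreaRect(cv2.findNonZero(m)); c=np.array(r[0])+[x0,y0]
    b=cv2.boxPoints(r)+[x0,y0]; b=b[np.argsort(b[:,0])]
    E[n]=[b[:2].mean(0),c,b[2:].mean(0)]; print(n,E[n],r)
# scene image right = +y ; top image left = +y
for a,b in((0,2),(1,1),(2,0)): print(tri(C["top"],E["top"][a],C["scene"],E["scene"][b]))
for p in E["top"]: print(onz(C["top"],*p,.11))
# base corners white in top
im=cv2.imread("pics/top0.png")[130:200,340:425]; h=cv2.cvtColor(im,cv2.COLOR_BGR2HSV)
m=cv2.inRange(h,(0,0,150),(180,60,255)); r=cv2.minAreaRect(cv2.findNonZero(m)); print(r)
b=cv2.boxPoints(r)+[340,130]
for p in b: print(p,onz(C["top"],*p,.01)[:2])
t=cv2.imread("pics/top0.png")[120:215,310:440];s=cv2.imread("pics/scene0.png")[190:340,100:240]
cv2.imwrite("pics/crop.png",np.hstack([cv2.resize(t,(400,292)),cv2.resize(s,(272,292))]))
E
```

```text
top [array([331.89380646, 182.5929203 ]), array([348.51990891, 183.70132732]), array([365.14601135, 184.80973387])] ((26.519908905029297, 13.701327323913574), (33.32601547241211, 5.587596416473389), 3.814074993133545)
scene [array([182.7563138 , 222.96924353]), array([201.84148598, 220.67902279]), array([220.92665863, 218.38880157])] ((23.84148597717285, 12.679022789001465), (6.632416725158691, 38.444190979003906), 83.1572265625)
(array([ 0.46881805, -0.10518371,  0.13167061]), np.float64(0.0034979127703072665))
(array([ 0.46675793, -0.13857956,  0.13119976]), np.float64(0.002937301055176135))
(array([ 0.46472354, -0.17194661,  0.13078867]), np.float64(0.002784115828582379))
[ 0.47148632 -0.11003943  0.11      ]
[ 0.46938408 -0.14391508  0.11      ]
[ 0.46728528 -0.17794607  0.11      ]
((43.712303161621094, 33.17845916748047), (69.22657775878906, 46.42840576171875), 3.1798300743103027)
[347.86461258 184.43692017] [ 0.48088655 -0.16059433]
[350.43999863 138.07999802] [ 0.58744827 -0.16808537]
[419.55999756 141.91999817] [ 0.58046761 -0.32887147]
[416.98460388 188.27692032] [ 0.47292506 -0.31957122]
```

View pics/crop.png

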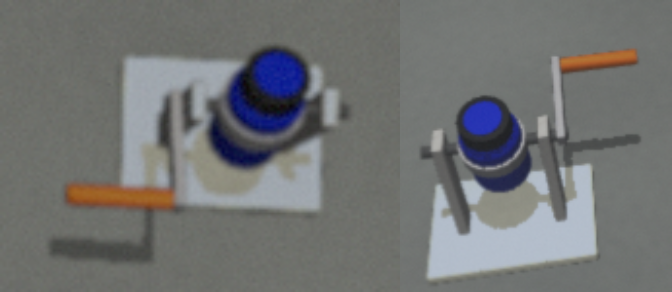

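```bash
cat >> h.py <<'E'
def rel(p,yaw=None,tilt=0):
    s=observe(); M=R.from_euler('xyz',s["tool_rot"])
    d=M.inv().apply(np.array(p)-s["position"])/.5
    T=R.from_euler('xyz',[np.pi,tilt,yaw]) if yaw is not None else M
    w=(M.inv()*T).as_rotvec()/np.radians(120)
    return np.round(np.r_[d,w],4).tolist()
E
python3 -c "
from h import *
print(rel([.46,.15,.26],1.516))"
```

```text
[-0.7596, -0.65, -0.0577, -0.0004, 0.0003, 0.6077]
```

Request:
play_rows --pt "-0.076 -0.065 -0.02 0 0 0.061 0" --pt "-0.152 -0.13 -0.04 0 0 0.122 0" --pt "-0.228 -0.195 -0.058 0 0 0.183 0" --pt "-0.304 -0.26 -0.058 0 0 0.244 0" --pt "-0.38 -0.325 -0.058 0 0 0.304 0" --pt "-0.456 -0.39 -0.058 0 0 0.365 0" --pt "-0.532 -0.455 -0.058 0 0 0.426 0" --pt "-0.608 -0.52 -0.058 0 0 0.487 0" --pt "-0.684 -0.585 -0.058 0 0 0.547 0" --pt "-0.76 -0.65 -0.058 0 0 0.608 0"

```text
clock: 1.1
position: [0.4594, 0.1507, 0.2604]
tool_rot: [3.141, -0.0, 1.511]
force: [1.7, 1.0, 0.4]
grip_width: 0.0853
finger_force: 0.0
```

```bash
python3 -c "
from h import *
print(observe()['qpos'],rel([.463,-.130,.25],1.516))"
```

```text
[-0.76433078  0.2766479   0.40102638  1.94258665 -0.13194735  0.94724111
 -0.35998126] [-0.56, 0.041, 0.0207, 0.0001, -0.0001, -0.0026]
```

Request:
play_rows --pt "-0.09 0.006 0.0 0 0 0 0" --pt "-0.18 0.013 0.01 0 0 0 0" --pt "-0.27 0.02 0.02 0 0 0 0" --pt "-0.36 0.027 0.02 0 0 0 0" --pt "-0.45 0.034 0.02 0 0 0 0" --pt "-0.54 0.041 0.02 0 0 0 0" --pt "-0.56 0.041 0.02 0 0 0 0" --pt "-0.56 0.041 0.02 0 0 0 0"

```text
clock: 1.9
position: [0.4634, -0.1297, 0.2501]
tool_rot: [-3.141, 0.0, 1.512]
force: [-0.3, 1.1, -0.6]
grip_width: 0.0856
finger_force: 0.0
```

```bash
python3 - <<'E'
from h import *
c=get_calibration("wrist"); im=grab_frame("wrist")[:,:,::-1]; cv2.imwrite("pics/w1.png",im)
print(observe()["position"],c["xyz"])
h=cv2.cvtColor(im.copy(),cv2.COLOR_BGR2HSV); m=cv2.inRange(h,(3,150,80),(20,255,255))
n,l,st,ce=cv2.connectedComponentsWithStats(m)
for i in range(1,n):
    if st[i,4]>200:
        r=cv2.minAreaRect(cv2.findNonZero((l==i).astype(np.uint8))); b=cv2.boxPoints(r); print(r)
        for z in(.11,.131): print(z,onz(c,*r[0],z),[onz(c,*p,z)[:2].round(3).tolist() for p in b])
E
```

```text
[ 0.4636514  -0.12811267  0.25008945] [ 0.46776977 -0.05088545  0.39243665]
((545.5, 150.0), (82.0, 27.0), 90.0)
0.11 [ 0.72605347 -0.09453082  0.11      ] [[0.705, -0.056], [0.734, -0.056], [0.75, -0.137], [0.719, -0.135]]
0.131 [ 0.70684931 -0.09128566  0.131     ] [[0.687, -0.055], [0.714, -0.056], [0.729, -0.131], [0.701, -0.129]]
((282.78076171875, 212.50387573242188), (73.1641845703125, 13.682106018066406), 88.99491119384766)
0.11 [ 0.46722047 -0.14344871  0.11      ] [[0.462, -0.107], [0.475, -0.107], [0.473, -0.183], [0.459, -0.182]]
0.131 [ 0.46726131 -0.13656635  0.131     ] [[0.463, -0.103], [0.474, -0.103], [0.472, -0.173], [0.459, -0.173]]
```

View pics/w1.png

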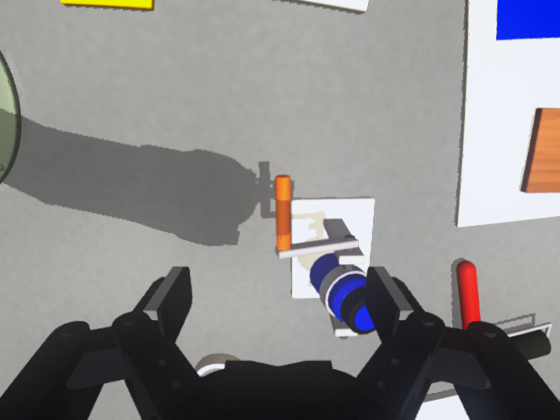

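The wrist view shows the orange bar at (283,213), with the crank arm, the blue jar and the white base to its lower right. This agrees with the two-view fix: grip ≈ (0.467, -0.138, 0.131), so the start angle is q≈0.3. Next I descend.

```bash
python3 -c "
from h import *
print(rel([.467,-.132,.113],1.516))"
```

```text
[-0.0074, 0.0073, 0.2742, -0.0003, -0.0001, -0.0009]
```

Request:
play_rows --pt "-0.005 0.007 0.06 0 0 0 0" --pt "-0.005 0.007 0.12 0 0 0 0" --pt "-0.005 0.007 0.18 0 0 0 0" --pt "-0.005 0.007 0.23 0 0 0 0" --pt "-0.005 0.007 0.274 0 0 0 0" --pt "-0.005 0.007 0.274 0 0 0 0" --pt "-0.005 0.007 0.274 0 0 0 0.5" --newtons 25

```text
clock: 2.65
position: [0.4674, -0.1298, 0.1137]
tool_rot: [-3.141, -0.0, 1.517]
force: [-0.4, -0.0, -0.4]
grip_width: 0.0731
finger_force: 0.0
```

Request:
play_rows --pt "0 0 0 0 0 0 0.9" --pt "0 0 0 0 0 0 1" --pt "0 0 0 0 0 0 1" --pt "0 0 0 0 0 0 1" --pt "0 0 0 0 0 0 1" --pt "0 0 0 0 0 0 1" --newtons 25

```text
clock: 3.25
position: [0.4675, -0.1307, 0.1135]
tool_rot: [3.141, -0.0, 1.516]
force: [1.2, 0.7, 2.2]
grip_width: 0.0129
finger_force: 25.6
```

```bash
python3 - <<'E'
from h import *
s=observe(); print(s["position"],s["grip_width"],s["finger_force"],s["force"])
cv2.imwrite("pics/s2.png",grab_frame("scene")[170:345,90:300,::-1].repeat(3,0).repeat(3,1))
# arc: positions relative to now; q0=.3
M=R.from_euler('xyz',s["tool_rot"]); yaw=-.052; X=np.array([np.cos(yaw),np.sin(yaw),0])
f=lambda q:.07*(-np.cos(q)*X+np.array([0,0,np.sin(q)]))
for q0 in(.3,):
  for q in np.r_[np.arange(.3,3.2,.142),3.14]: print(round(q,2),(M.inv().apply(f(q)-f(q0))/.5).round(3).tolist())
E
```

```text
[ 0.46752601 -0.13070819  0.11349832] 0.012893433068970001 25.59263437986374 [1.21426956 0.71227367 2.22522936]
0.3 [0.0, 0.0, 0.0]
0.44 [0.0, 0.007, -0.019]
0.58 [0.0, 0.017, -0.036]
0.73 [0.0, 0.029, -0.052]
0.87 [0.0, 0.043, -0.065]
1.01 [0.0, 0.059, -0.077]
1.15 [0.0, 0.077, -0.086]
1.29 [0.0, 0.096, -0.093]
1.44 [0.0, 0.115, -0.097]
1.58 [0.0, 0.135, -0.099]
1.72 [0.0, 0.155, -0.097]
1.86 [0.001, 0.174, -0.093]
2.0 [0.001, 0.193, -0.086]
2.15 [0.001, 0.21, -0.076]
2.29 [0.001, 0.226, -0.064]
2.43 [0.001, 0.24, -0.05]
2.57 [0.001, 0.252, -0.034]
2.71 [0.001, 0.261, -0.017]
2.86 [0.001, 0.268, 0.002]
3.0 [0.001, 0.272, 0.022]
3.14 [0.001, 0.274, 0.041]
3.14 [0.001, 0.274, 0.041]
```

View pics/s2.png

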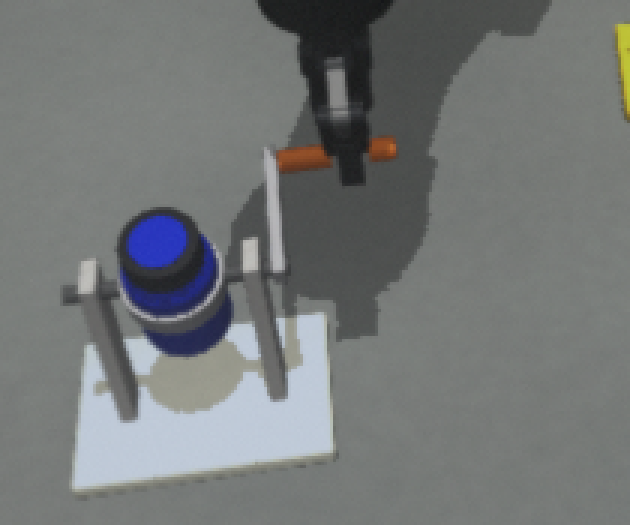

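The fingers hold the bar (13 mm opening), about 7 mm outboard of its middle, well clear of the crank arm. Next I swing up in stages.

Request:
play_rows --pt "0 0.003 -0.01 0 0 0 1" --pt "0 0.007 -0.019 0 0 0 1" --pt "0 0.017 -0.036 0 0 0 1" --pt "0 0.029 -0.052 0 0 0 1" --pt "0 0.043 -0.065 0 0 0 1" --pt "0 0.059 -0.077 0 0 0 1" --pt "0 0.077 -0.086 0 0 0 1" --pt "0 0.096 -0.093 0 0 0 1" --pt "0 0.115 -0.097 0 0 0 1" --pt "0 0.135 -0.099 0 0 0 1"

```text
clock: 4.3
position: [0.5345, -0.1343, 0.1637]
tool_rot: [-3.14, -0.001, 1.515]
force: [-5.3, 3.6, 2.5]
grip_width: 0.0129
finger_force: 26.4
```

Request:
play_rows --pt "0 0.02 0.002 0 0 0 1" --pt "0.001 0.039 0.006 0 0 0 1" --pt "0.001 0.058 0.013 0 0 0 1" --pt "0.001 0.075 0.023 0 0 0 1" --pt "0.001 0.091 0.035 0 0 0 1" --pt "0.001 0.105 0.049 0 0 0 1" --pt "0.001 0.117 0.065 0 0 0 1" --pt "0.001 0.126 0.082 0 0 0 1" --pt "0.001 0.133 0.101 0 0 0 1" --pt "0.001 0.137 0.121 0 0 0 1"

```text
clock: 5.3
position: [0.6036, -0.1377, 0.1015]
tool_rot: [3.141, -0.0, 1.516]
force: [-2.7, 3.1, 5.6]
grip_width: 0.0129
finger_force: 29.2
```

Request:
play_rows --pt "0 0.001 0.01 0 0 0 1" --pt "0 0.001 0.019 0 0 0 1" --pt "0 0.001 0.021 0 0 0 1" --pt "0 0.001 0.021 0 0 0 1" --pt "0 0.001 0.021 0 0 0 1" --pt "0 0.001 0.021 0 0 0 1" --pt "0 0.001 0.021 0 0 0 1" --pt "0 0.001 0.021 0 0 0 1"

```text
clock: 6.1
position: [0.6045, -0.1377, 0.092]
tool_rot: [3.139, 0.0, 1.516]
force: [6.2, 3.1, 0.8]
grip_width: 0.0132
finger_force: 29.3
```

```bash
python3 - <<'E'
from h import *
print(observe()["position"],observe()["force"])
c=get_calibration("scene"); im=grab_frame("scene")[:,:,::-1].copy()
cv2.imwrite("pics/s3.png",im[170:345,90:300].repeat(3,0).repeat(3,1))
E
```

```text
[ 0.60454475 -0.13769326  0.09202111] [6.17244468 3.06777134 0.76512228]
```

View pics/s3.png

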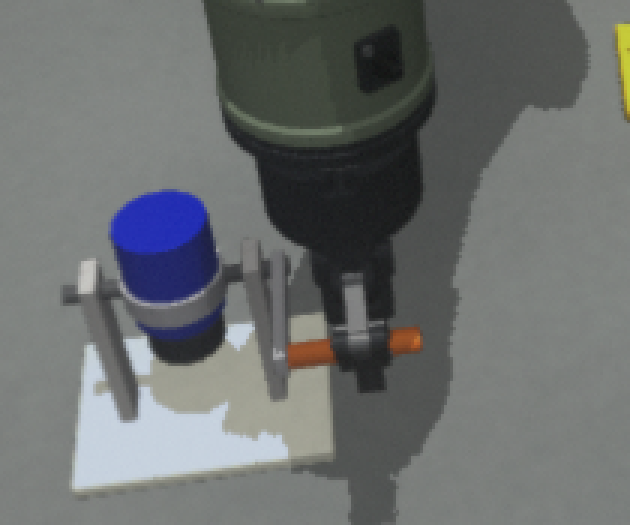

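The picture shows the jar with its lid at the bottom (~(185,345) in the crop) and the crank on the far side. I'll press a few mm further to feel for the stop.

Request:
play_rows --pt "0 0 0.004 0 0 0 1" --pt "0 0 0.008 0 0 0 1" --pt "0 0 0.008 0 0 0 1" --pt "0 0 0.008 0 0 0 1" --pt "0 0 0.008 0 0 0 1" --pt "0 0 0.008 0 0 0 1" --pt "0 0 0.008 0 0 0 1"

```text
clock: 6.85
position: [0.6046, -0.1377, 0.0881]
tool_rot: [3.139, 0.0, 1.516]
force: [5.7, 2.8, 0.5]
grip_width: 0.0131
finger_force: 29.6
```

Request:
play_rows --pt "0 0 0.004 0 0 0 1" --pt "0 0 0.008 0 0 0 1" --pt "0 0 0.012 0 0 0 1" --pt "0 0 0.012 0 0 0 1" --pt "0 0 0.012 0 0 0 1" --pt "0 0 0.012 0 0 0 1" --pt "0 0 0.012 0 0 0 1"

```text
clock: 7.55
position: [0.6049, -0.1384, 0.084]
tool_rot: [3.138, 0.0, 1.515]
force: [-5.6, 4.5, 32.4]
grip_width: 0.013
finger_force: 34.0
```

```bash
python3 - <<'E'
from h import *
s=observe(); print(s["position"],s["force"])
c={n:get_calibration(n) for n in("scene","top")}
im=grab_frame("scene")[:,:,::-1].copy()
h=cv2.cvtColor(im,cv2.COLOR_BGR2HSV); m=cv2.inRange(h,(3,150,60),(20,255,255)); m[:260]=0; m[:,:180]=0; m[310:]=0; m[:,240:]=0
p=cv2.findNonZero(m).reshape(-1,2); print(p.min(0),p.max(0))
b=cv2.boxPoints(cv2.minAreaRect(p)); b=b[np.argsort(b[:,0])]; e=[b[:2].mean(0),b[2:].mean(0)]; print(e)
# intersect ray with bar-end planes: crank-side end at 61mm, far end 131mm along axle y
yh=np.array([.052,.9986,0]); xh=np.array([.9986,-.052,0]); A=np.array([.5345,-.239,.11])
for u,L in zip(e,(.061,.131)):
    o,d=ray(c["scene"],*u); t=(L-(o-A)@yh)/(d@yh); P=o+d*t-A; print(P@xh,P[2],np.degrees(np.arctan2(P[2],P@xh)))
cv2.imwrite("pics/s4.png",im[170:345,90:300].repeat(3,0).repeat(3,1))
E
```

```text
[ 0.60487273 -0.13840851  0.08404224] [-5.61545117  4.47937167 32.36820678]
[186 281] [230 293]
[array([186.21347, 289.66495], dtype=float32), array([229.75421, 284.0828 ], dtype=float32)]
0.030023846293602635 -0.03774119693624868 -51.4970779830259
1.9869171444644127 2.1977997381396146 47.88489531521979
```

View pics/s4.png

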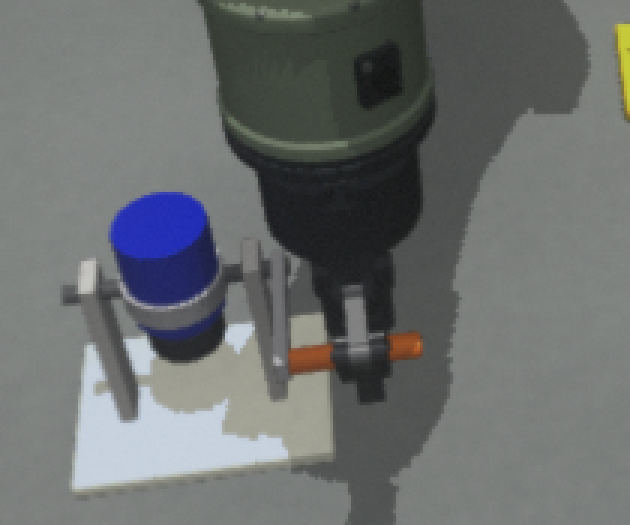

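The force reads 32 N, so it is pressed against the far stop, upside down and held. Now I swing it back.

Request:
play_rows --pt "0 -0.001 -0.03 0 0 0 1" --pt "0 -0.006 -0.049 0 0 0 1" --pt "0 -0.013 -0.068 0 0 0 1" --pt "0 -0.022 -0.086 0 0 0 1" --pt "0 -0.034 -0.101 0 0 0 1" --pt "0 -0.048 -0.115 0 0 0 1" --pt "0 -0.063 -0.127 0 0 0 1" --pt "0 -0.082 -0.137 0 0 0 1" --pt "0 -0.1 -0.144 0 0 0 1" --pt "0 -0.119 -0.148 0 0 0 1"

```text
clock: 8.6
position: [0.5458, -0.1357, 0.1574]
tool_rot: [3.136, 0.002, 1.515]
force: [5.4, -6.8, 2.5]
grip_width: 0.0126
finger_force: 29.3
```

Request:
play_rows --pt "0 -0.02 -0.002 0 0 0 1" --pt "0 -0.039 -0.001 0 0 0 1" --pt "0 -0.06 0.004 0 0 0 1" --pt "0 -0.078 0.01 0 0 0 1" --pt "0 -0.095 0.019 0 0 0 1" --pt "0 -0.111 0.031 0 0 0 1" --pt "0 -0.125 0.045 0 0 0 1" --pt "0 -0.138 0.061 0 0 0 1" --pt "0 -0.148 0.078 0 0 0 1" --pt "0 -0.155 0.097 0 0 0 1"

```text
clock: 9.6
position: [0.4672, -0.1308, 0.1073]
tool_rot: [3.139, 0.001, 1.515]
force: [6.2, -3.4, 3.1]
grip_width: 0.0125
finger_force: 29.2
```

Request:
play_rows --pt "0 -0.004 0.019 0 0 0 1" --pt "0 -0.006 0.03 0 0 0 1" --pt "0 -0.006 0.041 0 0 0 1" --pt "0 -0.006 0.041 0 0 0 1" --pt "0 -0.006 0.041 0 0 0 1" --pt "0 -0.006 0.041 0 0 0 1"

```text
clock: 10.2
position: [0.4648, -0.1306, 0.0872]
tool_rot: [3.139, 0.001, 1.515]
force: [5.5, -1.4, 8.8]
grip_width: 0.0129
finger_force: 30.6
```

Next I press gently to the near stop.

Request:
play_rows --pt "0 0 0.004 0 0 0 1" --pt "0 0 0.008 0 0 0 1" --pt "0 0 0.008 0 0 0 1" --pt "0 0 0.008 0 0 0 1" --pt "0 0 0.008 0 0 0 1"

```text
clock: 10.7
position: [0.4649, -0.1306, 0.0837]
tool_rot: [3.138, 0.0, 1.515]
force: [1.8, -0.8, 23.9]
grip_width: 0.013
finger_force: 33.6
```

The near stop is felt too (24 N). I release and rise.

Request:
play_rows --pt "0 0 -0.004 0 0 0 1" --pt "0 0 -0.004 0 0 0 0.7" --pt "0 0 -0.004 0 0 0 0.4" --pt "0 0 -0.004 0 0 0 0" --pt "0 0 -0.004 0 0 0 0" --pt "0 0 -0.004 0 0 0 0" --pt "0 0 -0.004 0 0 0 0" --pt "0 0 -0.004 0 0 0 0"

```text
clock: 11.5
position: [0.4637, -0.1301, 0.0848]
tool_rot: [-3.141, 0.0, 1.515]
force: [0.5, 0.0, 0.4]
grip_width: 0.0855
finger_force: 0.0
```

Request:
play_rows --pt "0 0 -0.03 0 0 0 0" --pt "0 0 -0.08 0 0 0 0" --pt "0 0 -0.15 0 0 0 0" --pt "0 0 -0.22 0 0 0 0" --pt "0 0 -0.29 0 0 0 0" --pt "0.1 0 -0.33 0 0 0 0" --pt "0.2 0 -0.33 0 0 0 0" --pt "0.2 0 -0.33 0 0 0 0" --pt "0.2 0 -0.33 0 0 0 0"

```text
clock: 12.4
position: [0.4693, -0.0289, 0.2499]
tool_rot: [3.141, -0.0, 1.518]
force: [-0.4, -0.2, -0.4]
grip_width: 0.0854
finger_force: 0.0
```

```bash
python3 - <<'E'
from h import *
s=observe(); print(s["position"],s["force"],s["grip_width"])
cv2.imwrite("pics/s5.png",grab_frame("scene")[:,:,::-1])
E
```

```text
[ 0.46929171 -0.02887741  0.24986177] [-0.38150449 -0.15814768 -0.38552486] 0.08541379638113623
```

View pics/s5.png

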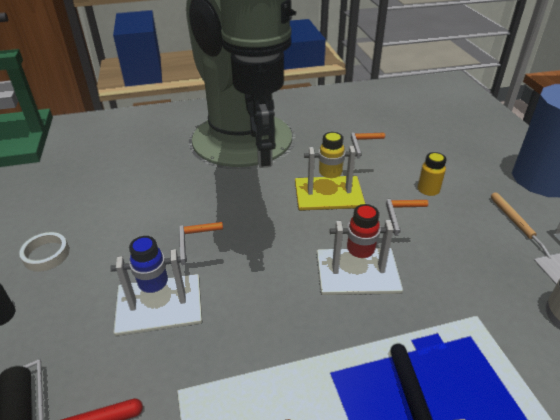

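The blue jar is upright with its grip at (202,229), lower than at the start. The red stand is unchanged, with its grip at (410,203), and the gripper is clear.

```bash
python3 -c "
from workcell import *
print(job_done())"
```

```text
the job is handed in; nothing more can be done
None
```

I turned the blue jar upside down to its far stop, held it there about a second, swung it back upright to the near stop and let go; the red jar was not touched, and I handed the job in at about 12.5 s (no verdict was returned).

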